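Lock the quarter-turn fastener left proud on a load-cell housing

ROBOT

A 6-joint arm with a two-finger parallel gripper is mounted at the origin on the work surface. World frame = base frame: x ahead of the robot, y to its left, z up, the work surface at z = 0. Lengths are in m, angles in rad, forces in N, time in s.
With the tool pointing down it reaches from about 0.375 to 0.9 m from the base axis. Payload 3.1 kg.
Tool frame: the origin (TCP) lies where the fingers leave the gripper's body, on its centre line; the fingertips stand 73 mm ahead of it and the grasp point (between the pads) lies 54 mm ahead of it; z points along the fingers, y is the line along which they close (so a half turn about z gives the same grasp; the last joint's range is limited). The gripper opens to 85 mm and grips with 20 to 120 N. Pads are 22 mm wide; open, the fingers measure 114 mm over their backs; the gripper's body (76 mm by 85 mm) begins 54 mm behind the grasp point. The pads swing forward as they close: fully open they stand 13 mm farther back than shut.
Start: joints at [1.081, 0.527, 1.433, -0, 1.181, -0.178], TCP at [0.192, 0.595, 0.304] pointing down, gripper open.
Joint ranges: [-3.08, 3.08], [-0.75, 2.2], [0.22, 2.44], [-1.43, 4.57], [0, 2.65], [-2.85, 2.85]. Speed limits (rad/s): [2.79, 2.79, 3.14, 3.14, 3.14, 3.14].

INTERFACE

Orientations are given as a unit quaternion [x, y, z, w].
In Python, from station import manip gives the robot as it stands.
- The arm moves only by the tool step_arm, never from a script. Its argument "moves" is one flat list of numbers, 5 for each row, row after row: the opening, from 0 (shut) to 1 (fully open), then the shift along the world's x, y, z scaled (see below), then the turn about the world's z scaled (see below). In form: [fingers, x, y, z, yaw, fingers, x, y, z, yaw, ...]. A call has 1 to 12 rows; each row is the pose to reach, as a shift and turn from the pose commanded when the call began, turning the shorter way round; what a row does not reach only later rows make up. The controller multiplies each number of a shift by 200 mm and each number of a turn by pi rad. A row lasts 1/8 s, in which the tool goes at most 62.5 mm and 10.7 degrees, less where a joint would pass 70% of its speed; a pose out of reach is approached as far as the arm can. A call with a number of a shift or a turn outside -1 to 1 is refused whole. A call with a gripper value outside its range is refused whole. The fingers move at their own pace and stop on an object; "grip_force" is the grip in N (left out, the last holds). Time passes only in rows, so rows that repeat a pose let the fingers close. It gives the time, the measured TCP pose, the force, the opening and the grip force at its end, in the units of the state.
- manip.sense(): the state, without advancing time (a new reading comes with each control period).
- manip.snapshot(name): name is "side" or "top" or "wrist"; returns a dict with "color" (400x640x3 uint8, blue, green, red), "z_map" (400x640 float32, m along the optical axis (not along the pixel's ray), 0 where there is no reading), "fovy" (degrees; the focal length in pixels is half the picture's height over the tangent of half this angle, whatever the lens; pixels are square), "cx", "cy" (the principal point, pixels), "R" (3x3) and "t" (3): a world point X has camera coordinates R X + t; the wrist camera has in their place "mount" (4x4, takes a point from camera to tool coordinates, whose origin is the TCP and whose axes are the flange's). Camera axes: x right, y down, z forward; pixel columns grow to the right and rows downward; lengths in m; the calibration is good to about 2 mm. A picture is of the moment at which its call begins: read the wrist's pose just before it.
- manip.sign_off(): hands the job in; it is judged then, once.
The state is a dict: "t": time; "q": joint angles; "qd": joint speeds; "tau": joint torques, N m; "tcp_pos": TCP position; "tool_rot": TCP orientation; "force": force on the tool from outside, world axes, zero at the start; "ft_torque": the same for the moment, N m; "finger_gap": opening from 0.0 (shut) to 1.0 (fully open); "gripper_force": force on a finger pad.
Only numpy, scipy, OpenCV 4.12 (cv2) and the standard library are available. Lean on these libraries where they do the work, as an engineer would, in place of code of your own. Each camera call takes 0.05 s, during which the arm holds its last target. There are 200 camera calls.

TASK

One of the three wing fasteners on the cover of the grey load-cell housing has been left standing proud. Lock it: press it lightly and turn it clockwise (seen from above) until its hidden cross-pin finds the slot, push it through, and turn it on a quarter turn clockwise so that it springs up into its catch and stays down like the other two. Leave the two locked fasteners, and everything else on the bench, as they are.

Things in the scene. Friction and masses are not known exactly. Their poses are not given: they have to be found in the camera images.
- housing: grey steel housing 170 x 370 mm (x, y), 75 mm high, fixed to the bench; origin under its centre, z up. Its flat dark cover carries three alike wing fasteners, whose seats are at x, y = -30, -115; 35, 0; -30, 115 mm in its frame; which seat has the proud one varies.
- wing_a_mid (a point): centre of the wing (finger grip) of one of three alike zinc-plated fasteners: an upright flat bar with rounded ends, 48 mm long (x axis), 12 thick (y axis), 24 high, on a 10 mm stem in a round bezel 42 wide, 3.5 high. It turns about the vertical through this point and slides down. Height above the housing's origin: 122 mm proud, 109.5 locked, 107 held up under the hidden plate, 103 lowest.
- wing_b_mid (a point): the same point of another of the three fasteners. A spring lifts each wing (2.6 N proud, 4 N after 4 mm, 10 N at the bottom). Pressed, a proud one stops dead after 4 mm (at 118 mm) on a hidden plate, unless its cross-pin is within about 9 degrees of the hidden slot, which lies 20 to 75 degrees clockwise (from above) of the wing's starting direction; nothing shows where.
- wing_c_mid (a point): the same point of another of the three fasteners. Over the slot a wing can be pushed down to 103 mm; there it turns clockwise only. Turned 30 degrees or more it may be let go and stays down at 107 mm, to be gripped anew. Let go in the slot, it springs back to 122 mm. A half turn of the wing looks and works the same. Locked wings may point any way.
- cover_mid (a point): centre of the cover's flat upper face, 75 mm above the bench. The catch of each fastener is 90 degrees clockwise past its slot, with some 8 degrees of play either way, then a firm stop. Let go there, the spring lifts the wing from 107 to 109.5 mm: locked. Let go short of it, the wing stays at 107 mm: not locked. Turning a wing takes about 0.05 N m.
- nut: loose zinc-plated hex nut, 75 mm across flats, 38 mm high, on the robot's side of the housing; origin under its centre; bystander
- socket: loose chrome socket with a square drive hole, 54 mm across, 80 mm high, upright on the robot's side of the housing; origin under its centre; bystander
- washers_tall: stack of black-oxide washers, 88 mm across, 48 mm high, beside the housing; origin under its centre; bystander
- washers_short: stack of black-oxide washers, 88 mm across, 32 mm high, beside the housing; origin under its centre; bystander
- reaction_arm: yellow steel torque reaction arm lying along the far side of the housing, 276 mm long (its y axis), up to 45 mm high; origin on the bench at about mid-length; bystander

How it is judged:
By the outcome, as a careful person would: the job done as asked, in the order asked, and still so for the second after the job is handed in, with the robot touching nothing.
It also fails if it takes over 61 s, if anything falls off the work surface, if the arm or the gripper's body presses on something with over 40 N, if the wrist force passes 120 N, or if a joint passes its speed limit or range.

## Working session

There is one attempt and no reset: what is moved stays moved. The work goes in short steps, Python scripts to look and compute and a tool call to move; the robot and the scene stay as the last step left them, time stands still between calls to the robot, and variables do not carry over. Pictures are saved under pics/ and viewed, at most 10 in all, crops included, and the job is handed in when it is done.

Besides the shell and the picture viewer there is one more tool, called after "Call:" as name(argument=value, ...) on one line, values as JSON. step_arm: Moves the arm, as the interface text tells. Its arguments: {"type":"object","properties":{"moves":{"type":"array","items":{"type":"number"}},"grip_force":{"type":"number"}},"required":["moves"]}

```bash
mkdir -p pics
cat > h.py <<'E'
import numpy as np, cv2
from station import manip
from scipy.spatial.transform import Rotation as Rn
def snap(n):
    s=manip.sense(); d=manip.snapshot(n)
    f=200/np.tan(np.radians(d["fovy"])/2)
    if n=="wrist":
        T=np.eye(4);T[:3,:3]=Rn.from_quat(s["tool_rot"]).as_matrix();T[:3,3]=s["tcp_pos"]
        M=T@np.array(d["mount"])
    else:
        M=np.eye(4);R=np.array(d["R"]);M[:3,:3]=R.T;M[:3,3]=-R.T@np.array(d["t"])
    return d,f,M
def cloud(d,f,M):
    v,u=np.mgrid[:400,:640];z=d["z_map"]
    P=np.stack([(u-d["cx"])/f*z,(v-d["cy"])/f*z,z],-1)
    return P@M[:3,:3].T+M[:3,3]
E
python3 - <<'E'
from h import *
print(manip.sense())
for n in("top","side"):
    d,f,M=snap(n);cv2.imwrite(f"pics/{n}0.png",d["color"]);np.savez(n+"0.npz",P=cloud(d,f,M),c=d["color"]);print(n,f,M.round(3))
E
```

```text
{'t': 0.0, 'q': array([ 1.08053325e+00,  5.28500280e-01,  1.43389952e+00,  7.10374955e-06,
        1.18139923e+00, -1.78505699e-01]), 'qd': array([-0.00049535,  0.00095365,  0.00053752, -0.0004153 ,  0.00096233,
        0.00068996]), 'tau': array([ 6.82907539e-04, -4.42349267e+01, -1.78023988e+01, -2.86963732e-04,
        8.45865608e-03,  2.40721683e-06]), 'tcp_pos': array([0.19141429, 0.59438066, 0.30291337]), 'tool_rot': array([ 1.55249437e-01,  9.87874686e-01, -1.04100784e-03, -3.65155516e-04]), 'force': array([0.53141313, 0.01934539, 0.58743718]), 'ft_torque': array([-0.01127669,  0.04589538,  0.00952829]), 'gripper_force': 0.0, 'finger_gap': 0.9972507453523763}
top 389.6337916477211 [[ 0.027 -0.983  0.181  0.42 ]
 [-1.    -0.026  0.005  0.032]
 [ 0.    -0.181 -0.984  0.975]
 [ 0.     0.     0.     1.   ]]
side 490.0386440508122 [[ 0.976 -0.116  0.183  0.417]
 [-0.216 -0.55   0.807 -0.815]
 [ 0.007 -0.827 -0.562  0.691]
 [ 0.     0.     0.     1.   ]]
```

View pics/top0.png

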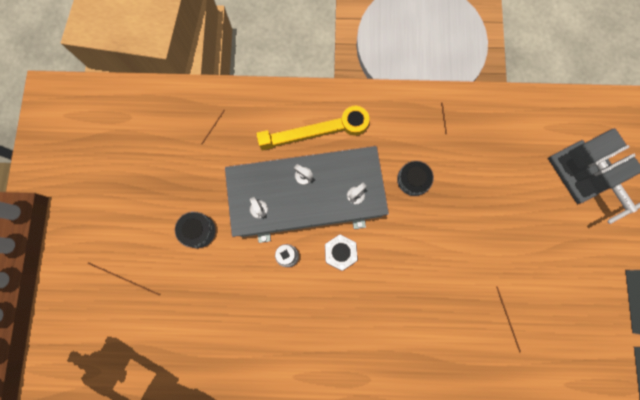

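View pics/side0.png

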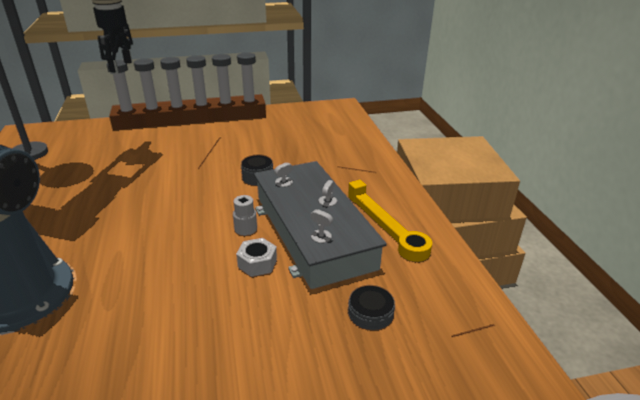

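Top view: wings near (258,208), (303,175) and (357,193) on the dark cover. The side view suggests the one at (320,225) stands proud. I'll measure with depth.

Run:
```python
from h import *
for n in("top","side"):
    D=np.load(n+"0.npz");P=D["P"]
    X=P[...,0];Y=P[...,1];Z=P[...,2]
    if n=="top":
        m=((abs(Z-.075)<.006)&(X>.3)&(X<.8)&(abs(Y)<.4)).astype(np.uint8)
        m=cv2.morphologyEx(m,cv2.MORPH_OPEN,np.ones((9,9)))
        k,l,s,c=cv2.connectedComponentsWithStats(m);i=1+s[1:,4].argmax()
        r=cv2.minAreaRect(P[l==i][:,:2].astype(np.float32));print("cover",r,cv2.boxPoints(r).round(3).tolist())
        hull=cv2.boxPoints(r)
    m=((Z>.09)&(Z<.15)&(X>hull[:,0].min())&(X<hull[:,0].max())&(Y>hull[:,1].min())&(Y<hull[:,1].max())).astype(np.uint8)
    k,l,s,c=cv2.connectedComponentsWithStats(m)
    for i in range(1,k):
        if s[i,4]<15: continue
        Q=P[l==i]; r=cv2.minAreaRect(Q[:,:2].astype(np.float32))
        w,V=np.linalg.eigh(np.cov(Q[:,:2].T));print(n,c[i].round(),s[i,4],Q.mean(0).round(4),"zmax",np.percentile(Q[:,2],[90,98]).round(4),"ang",np.degrees(np.arctan2(V[1,1],V[0,1])).round(1),np.array(r[0]).round(4),np.array(r[1]).round(3))
```

```text
cover ((0.621528148651123, 0.07436777651309967), (0.17070700228214264, 0.3704431354999542), 9.85208797454834) [[0.5059999823570251, 0.24199999868869781], [0.5690000057220459, -0.12300000339746475], [0.7369999885559082, -0.09399999678134918], [0.6740000247955322, 0.2709999978542328]]
top [303. 171.] 145 [0.6537 0.0801 0.1174] zmax [0.1237 0.1246] ang 56.1 [0.6544 0.0807] [0.046 0.015]
top [357. 191.] 138 [ 0.6092 -0.0432  0.1308] zmax [0.1363 0.1376] ang 133.1 [ 0.611  -0.0433] [0.018 0.045]
top [256. 206.] 133 [0.5712 0.181  0.1185] zmax [0.1234 0.1249] ang -152.1 [0.5717 0.1821] [0.045 0.017]
side [283. 169.] 191 [0.5686 0.1795 0.1097] zmax [0.1196 0.1208] ang -154.1 [0.5693 0.1815] [0.046 0.018]
side [327. 188.] 147 [0.6516 0.0753 0.1117] zmax [0.12   0.1211] ang 51.0 [0.6536 0.08  ] [0.049 0.015]
side [321. 218.] 299 [ 0.6074 -0.0469  0.1207] zmax [0.1321 0.133 ] ang 136.0 [ 0.6074 -0.0443] [0.017 0.048]
```

The proud one is at about (0.611, -0.044), with the wing along ~134.5°. Tool y should be at ~44.5°, a turn of -27.6° from now. Cover yaw is 9.85°, and all three seats agree with it. Moving above it.

Call:
step_arm(moves=[1,0.525,-0.8,0,-0.05,1,0.525,-0.8,0,-0.05,1,0.525,-0.8,0,-0.05,1,0.525,-0.8,0,-0.05,1,0.525,-0.8,0,-0.05])

```text
t: 0.72
tcp_pos: [0.2969, 0.4348, 0.3038]
tool_rot: [0.233, 0.972, 0.0, -0.0]
force: [0.4, -0.3, 0.7]
finger_gap: 1.002
gripper_force: 0.0
```

Call:
step_arm(moves=[1,0.525,-0.8,0,-0.05,1,0.525,-0.8,0,-0.05,1,0.525,-0.8,0,-0.05,1,0.525,-0.8,0,-0.05,1,0.525,-0.8,0,-0.05])

```text
t: 1.35
tcp_pos: [0.4014, 0.2759, 0.3038]
tool_rot: [0.308, 0.951, 0.0, -0.0]
force: [-0.3, 0.6, 1.0]
finger_gap: 0.999
gripper_force: 0.0
```

Call:
step_arm(moves=[1,0.525,-0.8,0,-0.053,1,0.525,-0.8,0,-0.053,1,0.525,-0.8,0,-0.053,1,0.525,-0.8,0,-0.053,1,0.525,-0.8,0,-0.053])

```text
t: 1.98
tcp_pos: [0.5059, 0.1167, 0.3035]
tool_rot: [0.385, 0.923, 0.0, -0.001]
force: [0.4, -0.3, -0.5]
finger_gap: 0.998
gripper_force: 0.0
```

Call:
step_arm(moves=[1,0.2,-0.6,0,0,1,0.2,-0.6,0,0,1,0.2,-0.6,0,0,1,0.2,-0.6,0,0,1,0.2,-0.6,0,0])

```text
t: 2.6
tcp_pos: [0.5457, -0.0027, 0.3038]
tool_rot: [0.384, 0.923, 0.0, -0.001]
force: [-0.3, 0.2, -0.2]
finger_gap: 1.001
gripper_force: 0.0
```

Take a close look with the wrist camera.

```bash
cat > look.py <<'E'
from h import *
import sys
d,f,M=snap("wrist");cv2.imwrite(f"pics/{sys.argv[1]}.png",d["color"])
P=cloud(d,f,M);X,Y,Z=P[...,0],P[...,1],P[...,2]
for cx,cy in((.6116,-.044),(.656,.0803),(.5722,.1826)):
    m=((np.hypot(X-cx,Y-cy)<.035)&(Z>.1)&(Z<.15)&(d["z_map"]>0)).astype(np.uint8)
    if m.sum()<40: continue
    Q=P[m>0];zt=np.percentile(Q[:,2],95);T=Q[Q[:,2]>zt-.006]
    for nm,S in(("all",Q),("top",T)):
        r=cv2.minAreaRect(S[:,:2].astype(np.float32));w,V=np.linalg.eigh(np.cov(S[:,:2].T))
        print(nm,len(S),"ztop",zt.round(4),"mean",S.mean(0).round(4),"rect",np.array(r[0]).round(4),np.array(r[1]).round(4),"ang",(np.degrees(np.arctan2(V[1,1],V[0,1]))%180).round(1))
s=manip.sense();R=Rn.from_quat(s["tool_rot"]).as_matrix()
print(s["t"],s["tcp_pos"].round(4),"tool y ang",np.degrees(np.arctan2(R[1,1],R[0,1])).round(1),"q6",np.degrees(s["q"][5]).round(1))
E
python3 look.py w1
```

```text
all 831 ztop 0.135 mean [ 0.6038 -0.0395  0.1305] rect [ 0.6068 -0.0417] [0.0177 0.0453] ang 132.5
top 634 ztop 0.135 mean [ 0.6057 -0.0406  0.1336] rect [ 0.6069 -0.0418] [0.0119 0.0427] ang 133.7
all 1210 ztop 0.1226 mean [0.6488 0.0813 0.117 ] rect [0.6515 0.0814] [0.0467 0.0135] ang 57.5
top 783 ztop 0.1226 mean [0.6504 0.0811 0.1209] rect [0.6517 0.0816] [0.0446 0.0134] ang 56.5
all 1703 ztop 0.1229 mean [0.5663 0.1807 0.1175] rect [0.568  0.1837] [0.0476 0.0131] ang 26.9
top 1141 ztop 0.1229 mean [0.5667 0.1824 0.1212] rect [0.5679 0.1836] [0.0441 0.0131] ang 28.4
2.65 [ 0.5459 -0.0029  0.3039] tool y ang 44.8 q6 -56.8
```

View pics/w1.png

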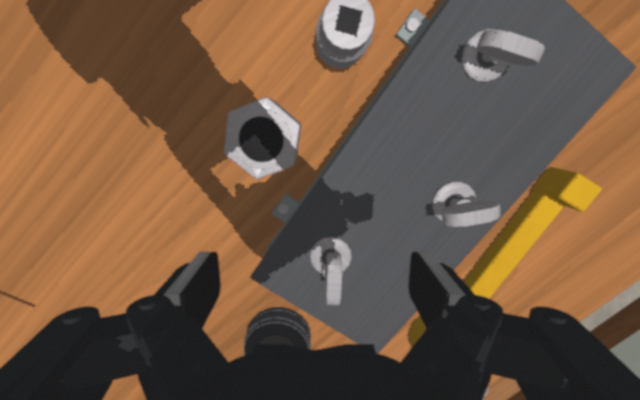

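The wrist view shows the wing between the fingers at (332,265), at 133.7° and (0.607,-0.042). It's clear of obstacles, so I'm descending.

Call:
step_arm(moves=[1,0.31,-0.2,-0.32,-0.006,1,0.31,-0.2,-0.32,-0.006,1,0.31,-0.2,-0.32,-0.006,1,0.31,-0.2,-0.32,-0.006])

```text
t: 3.15
tcp_pos: [0.6079, -0.0438, 0.2403]
tool_rot: [0.394, 0.919, 0.0, -0.001]
force: [0.2, -0.3, -0.1]
finger_gap: 1.002
gripper_force: 0.0
```

```bash
python3 look.py w2
```

```text
all 1567 ztop 0.1351 mean [ 0.6049 -0.04    0.1319] rect [ 0.6072 -0.0418] [0.0173 0.0462] ang 133.7
top 1354 ztop 0.1351 mean [ 0.606  -0.041   0.1336] rect [ 0.6074 -0.0424] [0.0119 0.0441] ang 133.5
all 2076 ztop 0.1229 mean [0.6486 0.0789 0.1188] rect [0.6514 0.081 ] [0.0472 0.0124] ang 57.3
top 1579 ztop 0.1229 mean [0.6502 0.08   0.1212] rect [0.6513 0.0809] [0.0449 0.0124] ang 56.3
3.2 [ 0.608  -0.0439  0.2408] tool y ang 43.6 q6 -58.2
```

View pics/w2.png

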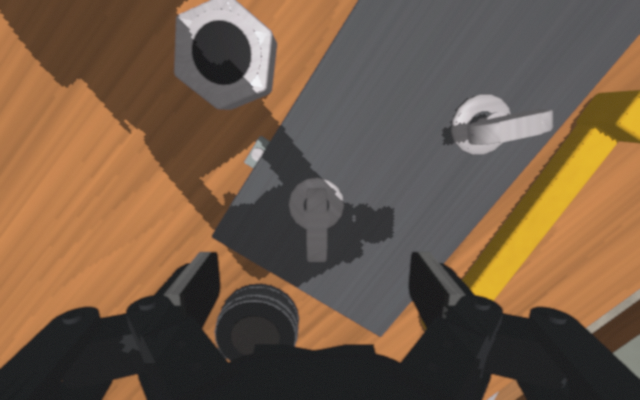

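Wing column 316 against finger midline 314, so it is well centred. Descend and grip.

Call:
step_arm(moves=[1,0.004,0.003,-0.16,0,1,0.004,0.003,-0.32,0,1,0.004,0.003,-0.32,0,0,0.004,0.003,-0.32,0,0,0.004,0.003,-0.32,0,0,0.004,0.003,-0.32,0,0,0.004,0.003,-0.32,0,0,0.004,0.003,-0.32,0,0,0.004,0.003,-0.32,0,0,0.004,0.003,-0.32,0], grip_force=50)

```text
t: 4.45
tcp_pos: [0.61, -0.0444, 0.1763]
tool_rot: [0.395, 0.919, 0.0, 0.001]
force: [1.8, 2.6, 3.1]
finger_gap: 0.128
gripper_force: 51.0
```

Call:
step_arm(moves=[0,0,0,-0.015,0,0,0,0,-0.025,0,0,0,0,-0.025,0])

```text
t: 4.82
tcp_pos: [0.6101, -0.0444, 0.1722]
tool_rot: [0.395, 0.919, 0.0, 0.001]
force: [0.5, 2.9, 9.8]
finger_gap: 0.131
gripper_force: 52.3
```

Call:
step_arm(moves=[0,0,0,-0.003,-0.045,0,0,0,-0.003,-0.085,0,0,0,-0.003,-0.085])

```text
t: 5.2
tcp_pos: [0.6096, -0.0447, 0.1721]
tool_rot: [0.514, 0.858, -0.0, 0.0]
force: [-1.7, 2.1, 13.7]
finger_gap: 0.133
gripper_force: 52.6
```

Call:
step_arm(moves=[0,0,0,0,-0.045,0,0,0,0,-0.045])

```text
t: 5.45
tcp_pos: [0.6094, -0.0448, 0.1719]
tool_rot: [0.573, 0.82, -0.0, 0.0]
force: [-1.4, 1.7, 14.0]
finger_gap: 0.136
gripper_force: 52.6
```

Call:
step_arm(moves=[0,0,0,0,-0.045,0,0,0,0,-0.045])

```text
t: 5.7
tcp_pos: [0.6091, -0.0449, 0.1708]
tool_rot: [0.63, 0.777, -0.0, -0.0]
force: [-1.9, 1.0, 6.4]
finger_gap: 0.13
gripper_force: 51.7
```

It dropped: the force fell from 14 to 6.4 N and z fell too. Pushing through.

Call:
step_arm(moves=[0,0,0,-0.02,-0.015,0,0,0,-0.045,-0.015,0,0,0,-0.068,-0.015,0,0,0,-0.068,-0.015])

```text
t: 6.2
tcp_pos: [0.609, -0.0449, 0.1578]
tool_rot: [0.648, 0.762, -0.0, -0.0]
force: [-1.8, 0.9, 8.7]
finger_gap: 0.128
gripper_force: 51.8
```

Call:
step_arm(moves=[0,0,0,0,-0.05,0,0,0,0,-0.1,0,0,0,0,-0.15,0,0,0,0,-0.2,0,0,0,0,-0.25,0,0,0,0,-0.25])

```text
t: 6.95
tcp_pos: [0.6076, -0.0445, 0.1576]
tool_rot: [0.89, 0.456, -0.002, -0.001]
force: [-4.7, 2.1, 12.5]
finger_gap: 0.136
gripper_force: 52.5
```

```bash
python3 -c "
from h import *
s=manip.sense();R=Rn.from_quat(s['tool_rot']).as_matrix();print(s['tcp_pos'],s['force'],s['ft_torque'],np.degrees(np.arctan2(R[1,1],R[0,1])),np.degrees(s['q']).round(1))"
```

```text
[ 0.60763198 -0.04446652  0.15761699] [-4.69673858  2.11190426 12.53908646] [ 0.25348398  0.85814684 -0.07185873] -35.71844525022318 [-14.7  40.1  90.8  -0.1  49.4  21.1]
```

Call:
step_arm(moves=[0,0,0,0,-0.05,0,0,0,0,-0.1,0,0,0,0,-0.15,0,0,0,0,-0.2,0,0,0,0,-0.245,0,0,0,0,-0.245])

```text
t: 7.7
tcp_pos: [0.6069, -0.0432, 0.1576]
tool_rot: [0.996, 0.089, -0.003, -0.002]
force: [-5.8, 4.0, 14.6]
finger_gap: 0.131
gripper_force: 52.8
```

```bash
python3 -c "
from h import *
s=manip.sense();R=Rn.from_quat(s['tool_rot']).as_matrix();print(s['tcp_pos'],s['force'],s['ft_torque'],np.degrees(np.arctan2(R[1,1],R[0,1])),np.degrees(s['q']).round(1))"
```

```text
[ 0.60688065 -0.04318868  0.15758824] [-5.79215482  3.99759522 14.58520598] [ 0.91900656  0.96224881 -0.02942107] -79.84181471746712 [-14.6  40.   90.8   0.1  49.5  65.2]
```

Call:
step_arm(moves=[0,0,0,0,-0.025,0,0,0,0,-0.025,0,0,0,0,-0.025])

```text
t: 8.07
tcp_pos: [0.6069, -0.043, 0.1576]
tool_rot: [0.999, 0.05, -0.003, -0.002]
force: [-5.2, 5.8, 15.4]
finger_gap: 0.13
gripper_force: 52.8
```

```bash
python3 -c "
from h import *
s=manip.sense();R=Rn.from_quat(s['tool_rot']).as_matrix();print(s['tcp_pos'],s['force'],s['ft_torque'],np.degrees(np.arctan2(R[1,1],R[0,1])))"
```

```text
[ 0.6068866  -0.04304168  0.15762521] [-5.19140408  5.77514141 15.42769732] [ 1.03276197  0.87376668 -0.05605205] -84.30007516420424
```

Call:
step_arm(moves=[0,0,0,0.0175,0,0,0,0,0.0275,0,0,0,0,0.0275,0])

```text
t: 8.45
tcp_pos: [0.6069, -0.0431, 0.1622]
tool_rot: [0.999, 0.05, -0.003, -0.002]
force: [-3.1, 5.1, 9.4]
finger_gap: 0.138
gripper_force: 51.9
```

The wing has risen past 107 mm and is still pushing up, so it is in the catch. Release and retreat straight up.

Call:
step_arm(moves=[0,0,0,0.007,0,0,0,0,0.007,0,1,0,0,0.007,0,1,0,0,0.007,0,1,0,0,0.007,0,1,0,0,0.007,0,1,0,0,0.007,0,1,0,0,0.2,0,1,0,0,0.4,0,1,0,0,0.6,0,1,0,0,0.6,0])

```text
t: 9.82
tcp_pos: [0.6113, -0.045, 0.2861]
tool_rot: [0.999, 0.05, 0.004, 0.001]
force: [-0.6, -0.1, -0.9]
finger_gap: 0.998
gripper_force: 0.0
```

```bash
sed -i 's/Z>.1)/Z>.095)/' look.py; python3 look.py w3
python3 - <<'E'
from h import *
for n in("top","side"):
    d,f,M=snap(n);cv2.imwrite(f"pics/{n}1.png",d["color"]);P=cloud(d,f,M)
    for c in((.61,-.043),(.655,.08),(.571,.182)):
        m=(np.hypot(P[...,0]-c[0],P[...,1]-c[1])<.03)&(P[...,2]>.09)&(P[...,2]<.15);Z=P[...,2][m]
        print(n,m.sum(),np.percentile(Z,[90,98]).round(4) if m.any() else "")
E
```

```text
all 957 ztop 0.1228 mean [ 0.6101 -0.0432  0.1194] rect [ 0.6079 -0.0434] [0.0466 0.0178] ang 5.5
top 818 ztop 0.1228 mean [ 0.609  -0.0433  0.1213] rect [ 0.6074 -0.0435] [0.0442 0.0118] ang 5.2
all 1693 ztop 0.1228 mean [0.6527 0.0784 0.1164] rect [0.6521 0.0795] [0.0466 0.0155] ang 54.6
top 1081 ztop 0.1228 mean [0.6516 0.0798 0.1211] rect [0.6515 0.0808] [0.0441 0.0132] ang 55.6
all 2264 ztop 0.1226 mean [0.57   0.1798 0.1139] rect [0.5686 0.1817] [0.0476 0.0162] ang 28.6
top 1074 ztop 0.1226 mean [0.5691 0.1817 0.1207] rect [0.5681 0.1827] [0.0444 0.0145] ang 28.7
9.875 [ 0.6101 -0.0447  0.2839] tool y ang -84.3 q6 69.6
top 0 
top 145 [0.1236 0.1251]
top 133 [0.1233 0.1239]
side 283 [0.1203 0.1219]
side 84 [0.1179 0.1201]
side 189 [0.1195 0.1205]
```

View pics/side1.png

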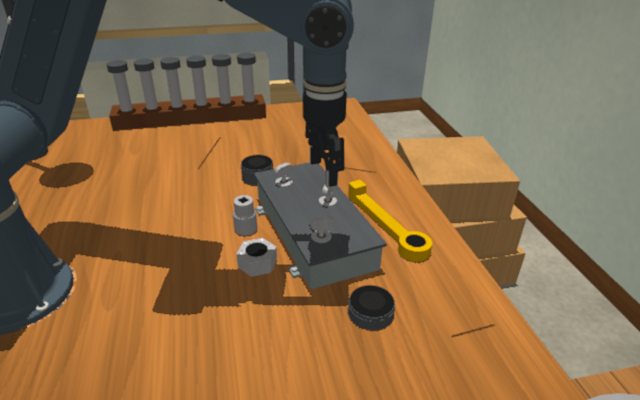

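The side view shows all three wings low (proud one now at (320,232)), and the bystanders haven't moved. Its top is at 122.8 mm, against 122.8 and 122.6 for the other two, so it is locked.

```bash
python3 -c "
from station import manip
print(manip.sign_off())"
```

```text
the job is handed in; nothing more can be done
None
```

The proud fastener is locked: its wing top now sits level with the other two, which stayed where they were along with everything else on the bench. I handed the job in at about 10 s of the 61 s allowed.

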